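Press the wippen stand into the fence corner of the turntable and hold it

ROBOT

A 6-joint arm with a two-finger parallel gripper is mounted at the origin on the work surface. World frame = base frame: x ahead of the robot, y to its left, z up, the work surface at z = 0. Lengths are in m, angles in rad, forces in N, time in s.
With the tool pointing down it reaches from about 0.375 to 0.975 m from the base axis. Payload 3.8 kg.
Tool frame: the origin (TCP) lies midway between the tips of the shut fingers; the grasp point (between the pads) lies 19 mm behind it; z points along the fingers, y is the line along which they close (so a half turn about z gives the same grasp; the last joint's range is limited). The gripper opens to 88 mm and grips with 3 to 60 N. Pads are 18 mm wide; open, the fingers measure 123 mm over their backs; the gripper's body (75 mm by 187 mm) begins 45 mm behind the grasp point.
Start: joints at [1.13, 0.264, 1.604, -0, 1.274, -0.037], TCP at [0.265, 0.621, 0.239] pointing down, gripper open.
Joint ranges: [-2.63, 2.63], [-0.94, 2.18], [0.31, 2.57], [-1.31, 4.45], [0, 2.66], [-2.55, 2.55]. Speed limits (rad/s): [2.57, 2.57, 3.14, 3.14, 3.14, 3.14].

INTERFACE

Orientations are given as a rotation vector (axis times angle).
In Python, from cell import manip, inverse_kinematics, cams, order gives the robot as it stands. Calls block until the motion is done:
- manip.move_pose(position, orientation): joint-space move of the TCP to a pose.
- manip.move_linear(position, rate=0.15, rot=None): straight line of the TCP; rot=None keeps the orientation; rate is the mean speed in m/s.
- manip.set_joints(angles): joint-space move.
- manip.set_gripper(opening, force=None): finger opening in m; force is the grip in N (None keeps the last); returns when the fingers have stopped.
- manip.dwell(seconds).
- inverse_kinematics(position, orientation): joint angles nearest the present ones, or None.
- manip.state(): the state.
- cams.capture(name): name is "scene" or "side" or "wrist"; returns a dict with "image" (420x560x3 uint8, blue, green, red), "z_map" (420x560 float32, m along the optical axis (not along the pixel's ray), 0 where there is no reading), "intrinsics" (3x3 intrinsics, pixels), "k1" (the pictures are not rectified: a ray, as slopes to the right and down, at radius r is drawn at 1 + k1 r^2 times it, then the intrinsics apply), "position" and "orientation" of the camera in the world; the wrist camera has in their place "T_tool_cam" (4x4, takes a point from camera to tool coordinates, whose origin is the TCP and whose axes are the flange's). Camera axes: x right, y down, z forward; pixel columns grow to the right and rows downward; lengths in m; the calibration is good to about 2 mm. A picture is of the moment at which its call begins: read the wrist's pose just before it.
A pose or a line that the arm cannot do raises manip.IKError and nothing moves.
- order.close_job(): hands the job in; it is judged then, once.
The state is a dict: "clock": time; "joint_pos": joint angles; "joint_velocities": joint speeds; "tau": joint torques, N m; "tool_pos": TCP position; "tcp_rot": TCP orientation; "contact_force": force on the tool from outside, world axes, zero at the start; "moment": the same for the moment, N m; "gripper_width": finger opening in m; "grasp_force": force on a finger pad.
Only numpy, scipy, OpenCV 4.12 (cv2) and the standard library are available. Lean on these libraries where they do the work, as an engineer would, in place of code of your own. Each camera call takes 0.05 s, during which the arm holds its last target. There are 200 camera calls.

TASK

Pick up the walnut wippen stand by its grip block, not by the delicate wippen, and carry it upright onto the beech top of the locked turntable. Press it home flat into the corner of the two steel fences, the block end against the short fence and the long side against the long fence, and keep it pressed firmly against both, without forcing it, so that the jack can be regulated: finish while still holding it there. Leave the tin box, pot, plumb bob and calipers where they are.

Things in the scene. Friction and masses are not known exactly. Their poses are not given: they have to be found in the camera images.
- turntable: Turntable, locked so that it does not turn: cast-iron foot, round beech top 240 mm across and 22 mm thick, its upper face 62 mm above the bench. Fixed to the bench; its place and heading differ from start to start. Origin on its axis at bench level, z up; its x and y axes lie along the two fences.
- fence_long: Long fence: ground steel bar 100 x 14 x 12 mm high, screwed to the beech top along the turntable's x. Origin at the centre of its underside (62 mm above the bench). Its working face is the one on the turntable's -y side, 7 mm from the origin.
- fence_short: Short fence: the same bar 70 mm long, along the turntable's y. Origin at the centre of its underside. Its working face is the one on the turntable's +x side, 7 mm from the origin.
- fence_corner (a point): The inner corner of the fences, on the upper face of the beech top, where both working faces meet; at (-55, +24, +62) mm in the turntable's frame, with axes parallel to the turntable's. The free side of the corner is towards +x and -y.
- stand: Wippen stand, loose on the bench left or right of the turntable, 0.2 to 0.4 kg: walnut base 110 (x) x 48 (y) x 16 mm high and, on it, a walnut grip block 28 (x) x 44 (y) mm, centred at x = -36, y = 0 and rising from 16 to 62 mm. Origin at the centre of the base's underside, z up; balance point near x = -11 mm. The block's sides stand 2 mm in from the base's long sides.
- wippen: The grand action wippen on the stand, pale hornbeam, 9.5 mm wide, fixed to the block's +x face by its flange and resting on its heel; it does not move on the stand. It fills x = -22 to +93 mm, y = -5 to +5 mm, up to 76 mm above the underside of the stand. Same origin and axes as the stand. Delicate: not to be gripped or pushed.
- block_top (a point): Centre of the top face of the grip block, 62 mm above the underside of the stand; at (-36, 0, 62) mm in the stand's frame.
- stand_corner (a point): The lower corner of the stand's base that belongs in the fence corner, at (-55, +24, 0) mm in the stand's frame. Home, the stand's axes are parallel to the turntable's: its -x end face (block end) lies on the short fence, its +y long side on the long fence.
- tin_box: Bystander: open tin box 110 x 80 x 36 mm high full of brass flanges, on the other side of the turntable from the stand. Origin at the centre of its underside.
- pewter_pot: Bystander: dull pewter pot, 72 mm across the rim, 75 mm high, beyond the turntable. Origin at the centre of its underside.
- plumb_bob: Bystander: brass plumb bob 28 mm thick, 86 mm long, lying beyond the turntable. Origin near its middle at bench level.
- calipers: Bystander: steel sliding calipers 160 mm long, 6 mm thick, lying flat beyond the turntable. Origin at the middle of the beam, at bench level.
Things that resemble listed ones, but are neither listed nor needed, are in the scene too. Of the things that look like the stand, the smaller one is meant. What is shaped like the turntable but orange is not meant.

How it is judged:
On the way:
1. the stand is lifted off the bench by its block (height (world z) of stand above 0.03 m and contact force between the fingers and stand above 1 N), for 0.2 s.
At the end, for the whole second after the job is handed in: The stand sits flat and square (within 2 degrees) on the turntable's top with its corner within 4 mm of the fence corner, at rest, pressed by the fingers against the long fence and the short fence at once with 1.5 to 40 N on each, and the fingers are still on it (distance between stand_corner and fence_corner below 0.004 m and angle between the x axis of stand and the x axis of turntable, either way round below 0.035 rad and angle between stand's own z axis and vertical below 0.035 rad and contact force between stand and fence_long between 1.5 and 40 N and contact force between stand and fence_short between 1.5 and 40 N and contact force between the fingers and stand above 1.5 N and linear speed of stand below 0.01 m/s); the arm keeps its last pose, push and grip.
It fails at once if the wippen itself is gripped or pushed (over 3 N) (contact force between anything else and wippen above 3 N).
It fails at once if the stand is tipped more than 25 degrees (angle between stand's own z axis and vertical above 0.44 rad).
It fails at once if the stand is forced against a fence with more than 60 N (contact force between stand and fence_long above 60 N or contact force between stand and fence_short above 60 N).
It fails at once if a bystander is shifted by more than 20 mm (distance of any of tin_box, pewter_pot, plumb_bob, calipers from where it was at the start of the episode above 0.02 m).
It also fails if it takes over 45 s, if anything falls off the work surface, if the arm or the gripper's body presses on something with over 40 N, if the wrist force passes 120 N, or if a joint passes its speed limit or range.

## Working session

There is one attempt and no reset: what is moved stays moved. The work goes in short steps, each a Python script; the robot and the scene stay as the last script left them, time stands still between calls to the robot, and variables do not carry over. Pictures are saved under pics/ and viewed, at most 10 in all, crops included, and the job is handed in when it is done.

```bash
ls; mkdir -p pics
cat > h.py <<'E'
import numpy as np, cv2
from scipy.spatial.transform import Rotation as R
from cell import manip, inverse_kinematics, cams, order
def grab(n):
    s=manip.state(); c=cams.capture(n)
    if n=="wrist":
        T=np.eye(4);T[:3,:3]=R.from_rotvec(s["tcp_rot"]).as_matrix();T[:3,3]=s["tool_pos"];c["T"]=T@c["T_tool_cam"]
    else:
        T=np.eye(4);o=np.array(c["orientation"]);T[:3,:3]=o if o.shape==(3,3) else R.from_rotvec(o).as_matrix();T[:3,3]=c["position"];c["T"]=T
    return c
def slopes(c,uv):
    uv=np.asarray(uv,float).reshape(-1,1,2)
    return cv2.undistortPoints(uv,np.array(c["intrinsics"],float),np.array([c["k1"],0,0,0.])).reshape(-1,2)
def onplane(c,uv,z):
    d=np.c_[slopes(c,uv),np.ones(len(np.asarray(uv).reshape(-1,2)))]@c["T"][:3,:3].T
    p=c["T"][:3,3]; return p+d*((z-p[2])/d[:,2])[:,None]
def cloud(c):
    h,w=c["z_map"].shape; v,u=np.mgrid[:h,:w]
    s=slopes(c,np.c_[u.ravel(),v.ravel()]); z=c["z_map"].ravel()[:,None]
    P=np.c_[s*z,z]@c["T"][:3,:3].T+c["T"][:3,3]; P[z[:,0]==0]=np.nan
    return P.reshape(h,w,3)
def project(c,P):
    Q=(np.asarray(P).reshape(-1,3)-c["T"][:3,3])@c["T"][:3,:3]; s=Q[:,:2]/Q[:,2:]
    s=s*(1+c["k1"]*(s**2).sum(1))[:,None]; K=np.array(c["intrinsics"]); return s@K[:2,:2].T+K[:2,2]
E
python3 - <<'E'
from h import *
a=grab("scene");b=grab("side")
for n,c in(("scene",a),("side",b)):
    cv2.imwrite(f"pics/{n}0.png",c["image"]);print(n,c["T"].round(3).tolist(),c["k1"],np.array(c["intrinsics"]).tolist(),c["orientation"])
print(manip.state())
E
```

```text
pics
scene [[-0.357, 0.754, -0.552, 1.06], [0.934, 0.282, -0.219, 0.21], [-0.009, -0.594, -0.805, 0.878], [0.0, 0.0, 0.0, 1.0]] -0.05536915778012322 [[430.74106203413174, 0.0, 283.36044262619214], [0.0, 430.74106203413174, 202.40407052691586], [0.0, 0.0, 1.0]] [-1.53075008 -2.21599878  0.73683963]
side [[0.974, -0.171, 0.15, 0.378], [-0.228, -0.716, 0.66, -0.613], [-0.005, -0.677, -0.736, 0.759], [0.0, 0.0, 0.0, 1.0]] -0.09223034671949724 [[394.56670308603515, 0.0, 279.3046095741998], [0.0, 394.56670308603515, 209.84457908877636], [0.0, 0.0, 1.0]] [-2.38452725  0.27776093 -0.10075801]
{'clock': 0.1, 'joint_pos': array([ 1.13013295e+00,  2.64670588e-01,  1.60522954e+00, -8.76376276e-06,
        1.27369372e+00, -3.68993968e-02]), 'joint_velocities': array([-1.65129404e-03, -1.55408024e-03, -4.56296027e-03, -6.41638966e-04,
        1.27738314e-03, -1.01557625e-05]), 'tau': array([-2.76250448e-04, -5.03618789e+01, -3.58073866e+01,  7.30741443e-02,
        2.33817013e-02, -2.35420089e-05]), 'tool_pos': array([0.26492739, 0.62014351, 0.23752164]), 'tcp_rot': array([-6.29834052e-01, -3.07733351e+00,  3.05694825e-03]), 'contact_force': array([-0.10622763,  0.28066693, -0.2779986 ]), 'moment': array([0.01853486, 0.01092738, 0.01090166]), 'grasp_force': 0.0, 'gripper_width': 0.08794761094125178}
```

View pics/scene0.png

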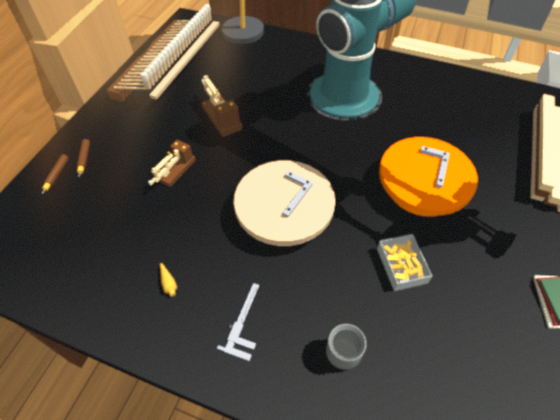

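View pics/side0.png

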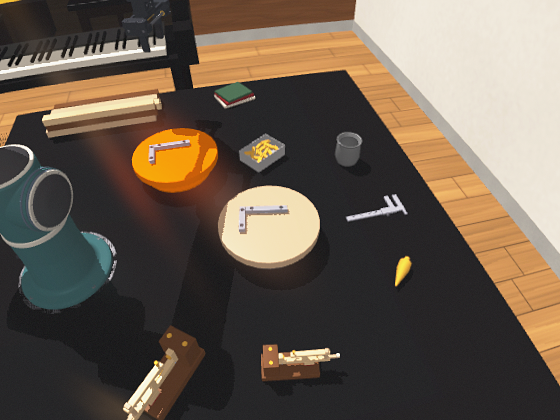

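The scene shows two walnut stands: a larger one at scene (222,112) / side (165,375) and a smaller one at scene (172,163) / side (290,360). There is a beech turntable at scene (285,203) / side (270,225), and an orange lookalike at scene (428,175) that isn't meant. I choose the smaller stand and the beech turntable. Next I measure both roughly and check with a crop.

Run:
```python
from h import *
for n,boxes in (("scene",{"small":(140,130,205,195),"big":(195,70,250,140),"tt":(225,155,345,250)}),("side",{"small":(250,335,350,390),"big":(115,320,215,420),"tt":(210,180,330,275)})):
    c=grab(n);P=cloud(c);im=c["image"].astype(int);b,g,r=im[...,0],im[...,1],im[...,2]
    for k,(x0,y0,x1,y1) in boxes.items():
        S=(slice(y0,y1),slice(x0,x1)); p=P[S].reshape(-1,3); col=im[S].reshape(-1,3)
        z=p[:,2]
        if k=="tt":
            m=(z>.055)&(z<.069); q=p[m]
            (cx,cy),rad=cv2.minEnclosingCircle(q[:,:2].astype(np.float32)); print(n,k,m.sum(),cx,cy,rad,np.median(q[:,2]))
            m=(z>.066)&(z<.085)&(abs(col[:,0]-col[:,2])<25); q=p[m]; print("  fence",m.sum(),q.mean(0),np.median(q[:,2]))
        else:
            m=(z>.008)&(z<.2); q=p[m]; rr=cv2.minAreaRect(q[:,:2].astype(np.float32)); print(n,k,m.sum(),rr,"zmax",np.nanpercentile(z,99))
            w=m&(col[:,2]<150)&(col[:,2]>col[:,0]*1.6); q=p[w];print("  walnut",w.sum(),cv2.minAreaRect(q[:,:2].astype(np.float32)),[np.percentile(q[:,2],t).round(4) for t in(2,50,98)])
    if n=="side":
        x=c["image"][315:420,110:360]; cv2.imwrite("pics/crop1.png",cv2.resize(x,None,fx=3,fy=3,interpolation=2))
```

```text
scene small 1022 ((0.4771597385406494, -0.3411358594894409), (0.05036090686917305, 0.14879480004310608), 80.48367309570312) zmax 0.066417204339637
  walnut 491 ((0.4598463773727417, -0.3382335305213928), (0.05036090686917305, 0.1136850118637085), 80.48367309570312) [np.float64(0.0087), np.float64(0.0191), np.float64(0.0644)]
scene big 1174 ((0.21687853336334229, -0.32969674468040466), (0.19881147146224976, 0.0655524805188179), 49.739173889160156) zmax 0.08870654862920876
  walnut 909 ((0.23110873997211456, -0.31289374828338623), (0.15477332472801208, 0.0655524805188179), 49.739173889160156) [np.float64(0.0102), np.float64(0.041), np.float64(0.0855)]
scene tt 6110 0.4873998463153839 -0.014730616472661495 0.12088710069656372 0.062321310614558034
  fence 404 [0.46608934 0.00941484 0.07377164] 0.07424198926840009
side small 1786 ((0.475877970457077, -0.3427930176258087), (0.04773421213030815, 0.1470663845539093), 80.1817398071289) zmax 0.06691514526759614
  walnut 727 ((0.4576515555381775, -0.3410494923591614), (0.04759874939918518, 0.10960573703050613), 78.7099380493164) [np.float64(0.0101), np.float64(0.0162), np.float64(0.0618)]
side big 3534 ((0.22256460785865784, -0.3233641982078552), (0.17476826906204224, 0.06614332646131516), 51.656246185302734) zmax 0.08881883863357512
  walnut 2233 ((0.22437122464179993, -0.32108020782470703), (0.16894395649433136, 0.06614332646131516), 51.65624237060547) [np.float64(0.011), np.float64(0.0229), np.float64(0.0844)]
side tt 5961 0.4879310429096222 -0.014992283657193184 0.12132401019334793 0.062456522657008184
  fence 392 [0.46561712 0.00659001 0.07326847] 0.07386811816229083
```

View pics/crop1.png

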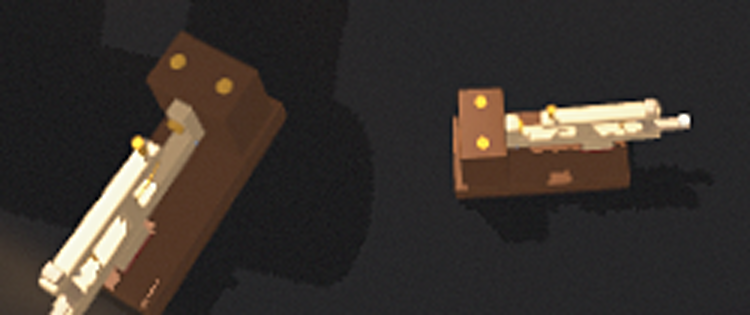

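The crop confirms the choice: the right-hand stand is the smaller one. It measures about 110 × 48 mm with the block top at about 62 mm, while the left one is about 165 × 66 × 85 mm. I move the wrist camera over the stand and then the turntable for fine poses.

```bash
cat >> h.py <<'E'
def down(phi): return R.from_matrix(np.array([[np.cos(phi),np.sin(phi),0],[np.sin(phi),-np.cos(phi),0],[0,0,-1.]])).as_rotvec()
E
python3 - <<'E'
from h import *
c=grab("wrist");print(c["T_tool_cam"].round(3))
ph=np.radians(-10);off=(R.from_rotvec(down(ph)).as_matrix()@c["T_tool_cam"][:3,3])[:2]
def look(xy,name,z=.2):
    manip.move_pose([xy[0]-off[0],xy[1]-off[1],z],down(ph)); manip.dwell(.3)
    c=grab("wrist");cv2.imwrite(f"pics/{name}.png",c["image"]);np.save(name+".npy",c,allow_pickle=True);return c
for xy,n in (((.487,-.015),"wt"),((.458,-.34),"ws")):
    try: c=look(xy,n)
    except manip.IKError as e: print(n,e);continue
    P=cloud(c); print(n,manip.state()["clock"],c["T"][:3,3],np.nanpercentile(P[...,2],[1,50,99]))
a=cv2.imread("pics/wt.png");b=cv2.imread("pics/ws.png");cv2.imwrite("pics/w.png",cv2.resize(np.hstack([a,b]),(800,300)))
E
```

```text
[[ 0.    -0.953 -0.302  0.078]
 [ 1.     0.     0.     0.001]
 [-0.    -0.302  0.953 -0.145]
 [ 0.     0.     0.     1.   ]]
wt 2.875 [ 0.48792099 -0.01190243  0.34495868] [-0.0024915   0.05094054  0.28668888]
ws 4.4667 [ 0.45921107 -0.33632338  0.34508455] [-0.00265454 -0.00059906  0.28682394]
```

View pics/w.png

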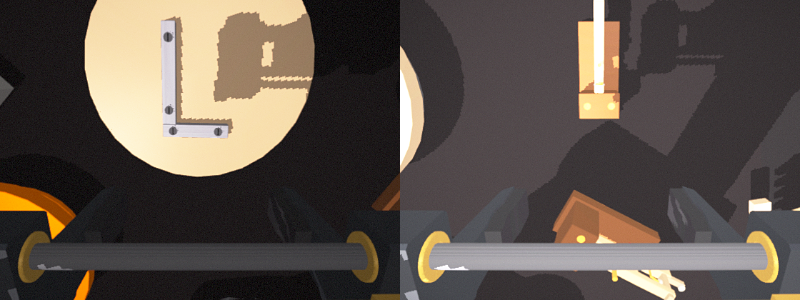

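Left half (turntable view): the L of fences has its inner corner near (175,122), with the long fence running up and the short fence to the right. Right half (stand view): the small stand is at (599,70), with its block end at the bottom, around (599,105), and the wippen pointing up. I extract both poses.

Run:
```python
from h import *
ld=lambda n:np.load(n+".npy",allow_pickle=True).item()
# turntable
c=ld("wt");P=cloud(c);im=c["image"].astype(int);z=P[...,2]
top=((z>.055)&(z<.082)&(abs(P[...,0]-.487)<.13)&(abs(P[...,1]+.013)<.13))
st=(top&(z>.069)&(im[...,2]-im[...,0]<30)).astype(np.uint8)
st=cv2.morphologyEx(cv2.morphologyEx(st,cv2.MORPH_CLOSE,np.ones((9,9))),cv2.MORPH_OPEN,np.ones((5,5)))
n,l,s,_=cv2.connectedComponentsWithStats(st);i=1+s[1:,4].argmax();st=l==i;print("fence px",s[i],"z",np.median(z[st]))
hull=cv2.convexHull(np.argwhere(top&(z<.069))[:,::-1].astype(np.int32))[:,0];q=onplane(c,hull,.062)
A=np.c_[2*q[:,:2],np.ones(len(q))];sol=np.linalg.lstsq(A,(q[:,:2]**2).sum(1),rcond=None)[0];rad=np.sqrt(sol[2]+sol[0]**2+sol[1]**2);print("circle",sol[:2],rad)
v,u=np.nonzero(st);q=onplane(c,np.c_[u,v],.074)[:,:2]
yaw=np.radians(-10)
for it in range(4):
    ex=np.array([np.cos(yaw),np.sin(yaw)]);ey=np.array([-ex[1],ex[0]]);a=q@ex;b=q@ey
    a0,b1=np.percentile(a,.3),np.percentile(b,99.7)
    def edge(t,w,sel,f):
        k=np.round(t[sel]/.001).astype(int);W=w[sel];ks=np.unique(k);return np.array([(i*.001,f(W[k==i])) for i in ks])
    E1=edge(a,b,(a>a0+.025)&(a<a.max()-.008),np.min);E2=edge(b,a,(b<b1-.025)&(b>b.min()+.008),np.max)
    O1=edge(a,b,(a>a0+.025)&(a<a.max()-.008),np.max);O2=edge(b,a,(b<b1-.025)&(b>b.min()+.008),np.min)
    s1=[np.polyfit(*e.T,1)[0] for e in (E1,O1)];s2=[np.polyfit(*e.T,1)[0] for e in (E2,O2)]
    print("yaw",np.degrees(yaw),s1,s2); yaw+=np.mean(s1)
m=[np.median(e[:,1]) for e in (E1,O1,E2,O2)]
print("widths",m[1]-m[0],m[2]-m[3],"extent",np.ptp(a),np.ptp(b))
cb=(m[0]+m[1])/2-.007;ca=(m[2]+m[3])/2+.007;C=ca*ex+cb*ey
print("corner",C,"from circle",sol[:2]-.055*ex+.024*ey)
# stand
c=ld("ws");P=cloud(c);z=P[...,2];near=(abs(P[...,0]-.458)<.1)&(abs(P[...,1]+.34)<.06)
im=c["image"].astype(int)
for nm,lo,hi,zz,k in(("block",.055,.068,.062,15),("base",.010,.068,.016,25)):
    m=(near&(z>lo)&(z<hi)).astype(np.uint8);m=cv2.morphologyEx(m,cv2.MORPH_CLOSE,np.ones((15,15)));m=cv2.morphologyEx(m,cv2.MORPH_OPEN,np.ones((1 if nm=="x" else k,k)))
    v,u=np.nonzero(m);p=onplane(c,np.c_[u,v],zz)[:,:2].astype(np.float32);print(nm,len(p),np.median(z[m>0]),cv2.minAreaRect(p))
```

```text
fence px [ 225   29   95  164 4588] z nan
circle [ 0.48742269 -0.01306969] 0.11842150310942573
yaw -10.0 [np.float64(-0.013148667627405877), np.float64(-0.01828177787134067)] [np.float64(0.030216394880476265), np.float64(0.03041954367835483)]
yaw -10.900415937647066 [np.float64(0.002806092661268549), np.float64(-0.002622839667306235)] [np.float64(-0.0040630646469943885), np.float64(0.015299303784075673)]
yaw -10.895166126078479 [np.float64(0.0027131378596099037), np.float64(-0.002714379939051028)] [np.float64(-0.0038697332872330214), np.float64(0.015350124773442636)]
yaw -10.895201709033376 [np.float64(0.002713759243770192), np.float64(-0.0027137594838365533)] [np.float64(-0.003870349817210878), np.float64(0.015349503560873529)]
widths 0.013464655384728838 0.013794285662258265 extent 0.1125843485765382 0.06920980200116544
corner [0.43859471 0.02014059] from circle [0.43795041 0.02089342]
block 2076 nan ((0.4232466220855713, -0.3314424455165863), (0.043594442307949066, 0.027512826025485992), 80.10337829589844)
base 7709 nan ((0.45681634545326233, -0.33752793073654175), (0.05067828297615051, 0.11200174689292908), 80.10094451904297)
```

Both measurements agree with the given sizes:

| Item | Position (m) | Yaw | Check |
|---|---|---|---|
| Fence corner | (.4383, .0205) | −10.9° | 14 mm bars, extent 112 × 69 mm |
| Block top | (.4232, −.3314) | −9.9° | 44 × 28 mm |

Now I grasp and lift.

Run:
```python
from h import *
ph=np.radians(-9.9);x,y=.4228,-.3315
manip.set_gripper(.088,35)
manip.move_pose([x,y,.16],down(ph));manip.move_linear([x,y,.027],rate=.08);manip.dwell(.3)
s=manip.state();print(s["tool_pos"],s["contact_force"])
manip.set_gripper(.03,35);manip.dwell(.3)
s=manip.state();print(s["gripper_width"],s["grasp_force"],s["contact_force"],s["moment"],s["clock"])
manip.move_linear([x,y,.06],rate=.06);manip.dwell(.3)
s=manip.state();print(s["tool_pos"],s["gripper_width"],s["grasp_force"],s["contact_force"],s["moment"])
manip.move_linear([x,y,.15],rate=.12);manip.dwell(.3);print(manip.state()["tool_pos"],manip.state()["contact_force"],manip.state()["moment"],manip.state()["clock"])
c=grab("side");cv2.imwrite("pics/s1.png",cv2.resize(c["image"][180:420,150:470],None,fx=2,fy=2))
```

```text
[ 0.42287723 -0.33157984  0.02718696] [ 0.64278943  0.19204176 -0.03536522]
0.04376952330606917 34.99434350989759 [-0.40795909 -0.31364057 -0.08621023] [-0.17756732  0.25199967  0.0095426 ] 8.1667
[ 0.4225231  -0.33126549  0.05954291] 0.04360014058237267 34.99475087039173 [-0.71359951  0.22144879 -3.18698277] [-0.00120169  0.27321305  0.04326711]
[ 0.42242834 -0.33120499  0.14918874] [ 0.51367745  0.86578397 -2.83482909] [0.04142041 0.19648107 0.02783488] 10.3667
```

View pics/s1.png

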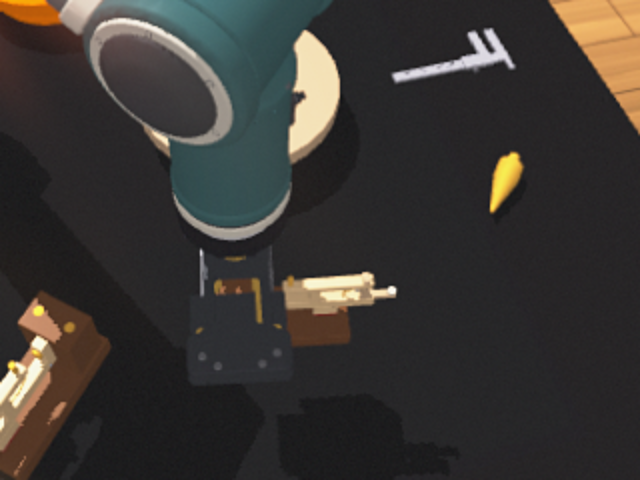

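The stand is held level by the block at side crop (235,285), with nothing touching the wippen; the weight reads about 3 N. I carry it over, standing off the corner, and lower it until it touches.

```bash
cat >> h.py <<'E'
YAW=np.radians(-10.9);EX=np.array([np.cos(YAW),np.sin(YAW),0]);EY=np.array([-EX[1],EX[0],0])
HOME=np.array([.4383,.0205,0])+.019*EX-.024*EY
def F():
    f=np.mean([(manip.dwell(.02),manip.state()["contact_force"])[1] for _ in range(4)],0);return np.array([f@EX,f@EY,f[2]])
E
python3 - <<'E'
from h import *
p=HOME+.014*EX-.012*EY
manip.move_linear([p[0],p[1],.16],rate=.15,rot=down(YAW))
manip.move_linear([p[0],p[1],.097],rate=.08);manip.dwell(.3)
f0=F();print("f0",f0,manip.state()["moment"])
z=.097
while z>.083:
    z-=.0007;manip.move_linear([p[0],p[1],z],rate=.02);f=F()-f0
    if f[2]>1.5: break
s=manip.state();print(z,s["tool_pos"],f,s["moment"],s["clock"])
np.save("st.npy",np.r_[p[:2],z,f0])
c=grab("scene");cv2.imwrite("pics/c2.png",cv2.resize(c["image"][120:270,190:370],None,fx=3,fy=3))
E
```

```text
f0 [ 0.07627346 -0.24020384 -3.38314119] [ 0.01487012  0.25679389 -0.01827002]
0.08859999999999993 [ 0.46404457 -0.02111593  0.08895789] [-2.12477032 -0.4035699   4.60061903] [0.12757734 0.48093458 0.01529333] 17.7583
```

View pics/c2.png

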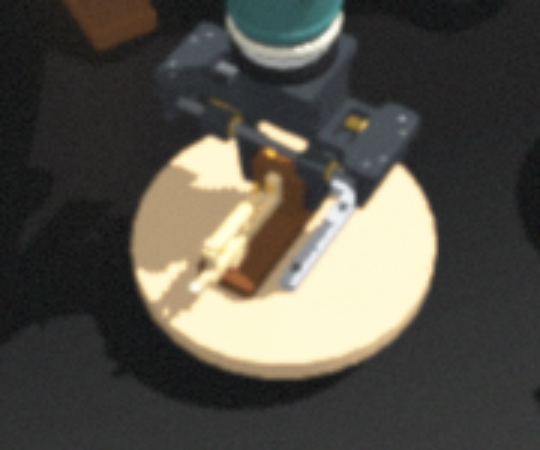

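The stand is flat on the beech inside the corner: scene crop shows the base at (270,245) and the long fence at (320,240), parallel with a small gap. Next I press guardedly against the short fence, then the long one.

Run:
```python
from h import *
st=np.load("st.npy");p=st[:3].copy();f0=st[3:]
def push(d,idx,sgn,goal,maxd):
    global p
    tr=0;log=[]
    while tr<maxd:
        f=F()-f0;v=sgn*f[idx];log.append((round(tr*1e3,1),round(v,1)))
        if v>goal: break
        s=.001 if v<3.5 else .0004
        p=p+d*s;tr+=s;manip.move_linear(p,rate=.02)
    print(log[::3],log[-1],f.round(1))
push(-EX,0,1,9,.019)
push(EY,1,-1,9,.018)
s=manip.state();print(s["tool_pos"],"cmd",p,"home",HOME,s["clock"],s["moment"],F()-f0)
np.save("st.npy",np.r_[p,f0])
```

```text
[(0.0, np.float64(-2.4)), (3.0, np.float64(1.8)), (6.0, np.float64(3.5)), (8.4, np.float64(3.7)), (9.6, np.float64(4.2)), (10.8, np.float64(4.5)), (12.0, np.float64(4.9)), (13.2, np.float64(4.9)), (14.4, np.float64(4.6)), (15.6, np.float64(7.5)), (16.8, np.float64(9.9))] (16.8, np.float64(9.9)) [9.9 0.4 4. ]
[(0.0, np.float64(-0.4)), (2.4, np.float64(7.2)), (3.6, np.float64(8.8)), (4.8, np.float64(8.3)), (6.0, np.float64(8.6)), (7.2, np.float64(8.3)), (8.4, np.float64(8.0)), (9.6, np.float64(8.5)), (10.8, np.float64(8.6)), (12.0, np.float64(8.4)), (13.2, np.float64(8.4))] (13.6, np.float64(10.6)) [  9.8 -10.6   5.5]
[ 0.45180064 -0.00750793  0.08916807] cmd [ 0.44997199 -0.00455922  0.0886    ] home [ 0.45241892 -0.00665982  0.        ] 37.2583 [-2.13813395 -1.1490916  -0.02061402] [ 10.1017023  -10.19675736   5.74252776]
```

Run:
```python
from h import *
st=np.load("st.npy");p=st[:3].copy();f0=st[3:]
p=p-.0015*EX;manip.move_linear(p,rate=.03);print(F()-f0)
for k in range(4):
    p=p+.001*EY;manip.move_linear(p,rate=.03);f=F()-f0;print(f.round(1))
    if -f[1]>19: break
s=manip.state();print(s["tool_pos"],s["gripper_width"],s["grasp_force"],s["clock"],s["moment"])
np.save("st.npy",np.r_[p,f0])
c=grab("scene");cv2.imwrite("pics/c3.png",cv2.resize(c["image"][120:270,190:370],None,fx=3,fy=3))
```

```text
[ 13.66722707 -10.58238917   3.00600856]
[ 13.3 -14.3   3. ]
[ 12.7 -17.8   3.6]
[ 13.1 -21.8   4.9]
[ 0.45160866 -0.0071889   0.08944326] 0.043413781906148925 35.02700527198613 38.5917 [-4.16763588 -1.45667424 -0.25694237]
```

View pics/c3.png

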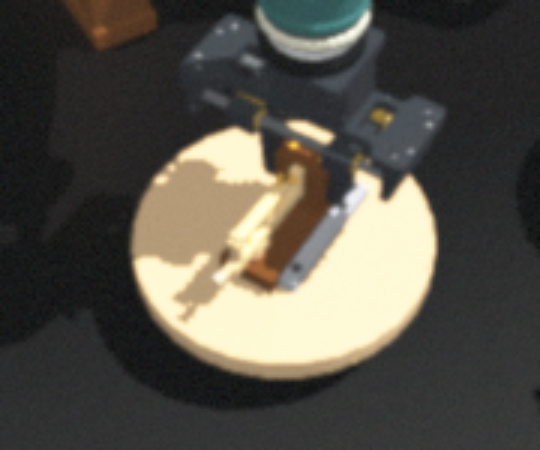

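The base now sits against the long fence along its length, at scene crop (290,260), and the block end is at the short fence. Both forces rise stiffly. I check tilt and yaw from depth before handing in.

Run:
```python
from h import *
C=np.array([.4383,.0205,.062]);
for n in("wrist","side","scene"):
    c=grab(n);P=cloud(c);D=P-C;a=D@EX;b=D@EY;z=P[...,2]-.062
    im=c["image"].astype(int);w=(im[...,2]>im[...,0]*1.6)
    m=(a>.042)&(a<.106)&(z>.008)&(z<.024)&(b<-.003)&(b>-.045)&(abs(b+.024)>.008)&w
    if m.sum()<30: print(n,m.sum());continue
    A=np.c_[a[m]-.07,b[m]+.024,np.ones(m.sum())];k,_,_,_=np.linalg.lstsq(A,z[m],rcond=None)
    r=z[m]-A@k;print(n,m.sum(),"tilt slopes x,y deg",np.degrees(k[:2]),"z",k[2],"rms",r.std(),"+y/-y med z",[np.median(z[m&s]) if (m&s).any() else None for s in(b>-.024,b<-.024)])
    g=(a>-.02)&(a<.13)&(z>.004)&(z<.024)&(b<.01)&(b>-.06)&w;
    print("  walnut a range",np.percentile(a[g],[.5,99.5]),"b range",np.percentile(b[g],[.5,99.5]))
    bm=(a>.0)&(a<.04)&(z>.055)&(z<.07)&w
    if bm.sum()>20: print("  blocktop",bm.sum(),np.median(z[bm]))
s=manip.state();print(s["contact_force"],s["clock"])
```

```text
wrist 9108 tilt slopes x,y deg [ 0.98259559 -0.62777933] z 0.016400282859692413 rms 0.0006378927763461235 +y/-y med z [np.float64(0.01634731684346541), np.float64(0.01665593868901838)]
  walnut a range [0.03168881 0.10914456] b range [-0.04750823 -0.00010823]
  blocktop 6991 0.061381628204717764
side 101 tilt slopes x,y deg [1.21961373 3.27461692] z 0.018691006593600484 rms 0.0011636894757486632 +y/-y med z [None, np.float64(0.018083404961208804)]
  walnut a range [0.00153842 0.10955131] b range [-0.0511864 -0.0174406]
scene 123 tilt slopes x,y deg [ 1.10592618 -0.52200621] z 0.01756635219910239 rms 0.001469598680613525 +y/-y med z [np.float64(0.01774167880144073), np.float64(0.01688645020375018)]
  walnut a range [0.02642499 0.1104344 ] b range [-0.04902955 -0.00185969]
  blocktop 136 0.062577155200502
[  8.55253063 -25.03392326   1.38392177] 38.7917
```

```bash
cat > t.py <<'E'
from h import *
C=np.array([.4383,.0205,.062])
def tilt():
    c=grab("wrist");P=cloud(c);D=P-C;a=D@EX;b=D@EY;z=P[...,2]-.062
    im=c["image"].astype(int);w=(im[...,2]>im[...,0]*1.6)
    ms={"stand":(a>.042)&(a<.106)&(z>.008)&(z<.024)&(b<-.003)&(b>-.045)&(abs(b+.024)>.008)&w,"table":(abs(z)<.005)&(a>0)&(a<.13)&(((b<-.055)&(b>-.1))|((b>.02)&(b<.06)))}
    for n,m in ms.items():
        A=np.c_[a[m],b[m],np.ones(m.sum())];k=np.linalg.lstsq(A,z[m],rcond=None)[0];print(n,m.sum(),"deg",np.degrees(k[:2]).round(2),"z@mid",k@[.055,-.024,1])
E
python3 -c "
from t import *
tilt();print(manip.state()['clock'])"
```

```text
stand 9118 deg [ 0.98 -0.62] z@mid 0.016126413795649757
table 47040 deg [-0.01  0.02] z@mid -0.0010015447172656252
38.8417
```

The stand is really tilted by about 1.2° (the table reads 0.0°). That is within the limit, but I trim it with a small counter-rotation and ease the push.

Run:
```python
from t import *
st=np.load("st.npy");p=st[:3].copy();f0=st[3:]
rot=(R.from_rotvec(EY*np.radians(.8)+EX*np.radians(.5))*R.from_rotvec(down(YAW))).as_rotvec()
p=p-.0008*EY;p[2]-=.0006
manip.move_linear(p,rate=.005,rot=rot);manip.dwell(.2)
print((F()-f0).round(1));tilt();s=manip.state();print(s["tool_pos"],s["clock"],np.abs(s["joint_velocities"]).max())
```

```text
[ 11.4 -19.    7.2]
stand 9133 deg [ 0.49 -0.14] z@mid 0.015529961764256748
table 47584 deg [-0.01  0.02] z@mid -0.0010156569467901608
[ 0.45166258 -0.00736543  0.08920056] 39.5083 0.0022431506769114914
```

```bash
python3 -c "
from h import *
print(order.close_job())"
```

```text
the job is handed in; nothing more can be done
None
```

I handed the job in at about 39.5 s with the small walnut stand still held by its block in the fence corner. It was tilted about 0.5°, and the last reading was 11 N of push toward the short fence and 19 N toward the long one, part of it taken by friction; no verdict came back.

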